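Press a plaster test block and ease the sprung press open

TASK

Take the plaster block that stands between the steel pouring cup and the stained ring and lay it square in the middle of the press bed; pull the sprung lid all the way down on it, hold it shut for a second, then let the lid come back up slowly under your hand, never letting it fly open. When the lid stands fully open again and you have let go of it, lay the pressed block flat on the free part of the wire rack, and leave the block that is already there and all the other things where they are.

Things in the scene. Friction and masses are not known exactly. Their poses are not given: they have to be found in the camera images.
- block: The plaster block to be pressed: off-white, 58 mm (its x) by 54 mm (its y) by 22 mm high, about 0.12 kg. Origin at the centre of its underside, z up. On a thin cork mat (3 mm, 310 x 275 mm), to the right of the press, at any yaw; the cup and the ring stand 2 to 20 mm from its +x and -x faces (either way round), so fingers fit only at its +y and -y faces, across the 54 mm.
- press: Fixed bench press: grey base 120 mm wide (y), from x = -0.090 to +0.125, 20 mm high. Origin on the bench under the bed centre, z up. Lid hinge: parallel to the press's y, through x = +0.100, z = 0.085 of the press frame, between two steel posts at y = +-0.049. It stands sideways: +x (hinge side) points roughly to the robot's right.
- press_bed (a point): Centre of the top of the bed pad (84 x 84 mm, flat, no rim), 24 mm above the bench; the block lies here, its sides parallel to the press's, any of the four ways round.
- press_lid (a joint): Closing angle t of the lid: 0 = fully open, leaning back against a stop; 1.87 = shut, level, at its lower stop. A spring opens it: 0.15 N m at t = 0, rising evenly to 1.35 at 1.87 (12 N at the bar with a block under the foot). Let go anywhere but in the last 0.05 rad, it flies open. In the press frame the bar lies at x = 0.100 - 0.2 cos(1.87 - t), z = 0.085 + 0.2 sin(1.87 - t).
- lid_bar (a point): Middle of the lid's black round grip bar, 0.200 m from the hinge and parallel to it (the press's y): 14 mm thick, 70 mm free between the lid's two arms, 33 mm free between it and the lid plate. Height 276 mm with the lid open, 85 mm shut. Can be gripped from above, fingers closing along the press's x, and turns easily between them.
- press_foot: Sprung round foot under the lid, 44 mm across, on a stem 0.100 m from the hinge, reaching 45 mm out of the lid's middle plane. Origin on the hinge axis. With the lid shut on a block it is pushed in 6 mm and presses with about 9 N; without a block it stays 16 mm above the bed.
- rack: Wire cooling rack, fixed, 101 mm (its x) by 204 mm (its y), top 30 mm above the bench and flat, usable over 96 x 200 mm. Origin on the bench under its centre; z up. It stands at the robot's left.
- dried_block: A second plaster block (58 x 54 x 22 mm, origin at the centre of its underside) already lying on the rack, somewhere within 60 mm of the rack's middle along its length and about square to it. Must not be disturbed. Between it and the farther end of the rack there is always room for one more block.
- pour_cup: Small steel pouring cup, 49 x 61 mm, 32 mm high, origin at the centre of its underside; stands at one end of the block. Leave it there.
- ring: Stained plastic ring, 53 mm across, 22 mm high, origin at the centre of its underside; stands at the other end of the block. Leave it there.
- tall_jar: Closed spice jar, 45 mm across, 106 mm high, origin at the centre of its underside; stands at the back right. Leave it there.
- dropper: Dropper bottle, 33 mm across, 102 mm high, origin at the centre of its underside; stands at the back right. Leave it there.
- white_jar: Closed white-capped spice jar, 47 mm across, 98 mm high, origin at the centre of its underside; stands behind the press. Leave it there.

How it is judged:
By the outcome, as a careful person would: the job done as asked, in the order asked, and still so for the second after the job is handed in, with the robot touching nothing.
It also fails if it takes over 72 s, if anything falls off the work surface, if the arm or the gripper's body presses on something with over 40 N, if the wrist force passes 120 N, or if a joint passes its speed limit or range.

ROBOT

A 6-joint arm with a two-finger parallel gripper is mounted at the origin on a cart in front of the work surface, level with it; the furniture and walls round the work are solid. World frame = base frame: x ahead of the robot, y to its left, z up, the work surface at z = 0. Lengths are in m, angles in rad, forces in N, time in s.
With the tool pointing down it reaches from about 0.325 to 0.775 m from the base axis. Payload 9.3 kg.
Tool frame: the origin (TCP) lies midway between the tips of the shut fingers; the grasp point (between the pads) lies 19 mm behind it; z points along the fingers, y is the line along which they close (so a half turn about z gives the same grasp; the last joint's range is limited). The gripper opens to 85 mm and grips with 20 to 120 N. Pads are 22 mm wide; open, the fingers measure 114 mm over their backs; the gripper's body (76 mm by 85 mm) begins 54 mm behind the grasp point. The pads swing forward as they close: fully open they stand 13 mm farther back than shut.
Start: joints at [1.153, 0.259, 0.021, 1.334, 0, 1.418], TCP at [0.144, 0.531, 0.198] pointing down, gripper open.
Joint ranges: [-3.04, 3.04], [-0.91, 1.82], [-1.04, 1.36], [-1.92, 1.95], [-1.52, 1.45], [-3.14, 3.14]. Speed limits (rad/s): [2.22, 2.22, 2.79, 3.14, 3.14, 3.14].

INTERFACE

Orientations are given as [roll, pitch, yaw] about the fixed x, y, z axes, in that order (R = Rz(yaw) Ry(pitch) Rx(roll)).
In Python, from rig import env gives the robot as it stands.
- The arm moves only by the shell command python3 -m crank 'ROWS' [OPENING] [FORCE]. ROWS is JSON, a list of rows, each a list of 6 numbers: the shift along the tool's x, y, z normalised to -1 to 1, where 1 is 50 cm, then the turn, a rotation vector about the tool's x, y, z normalised to -1 to 1, where 1 is 90 degrees. In form: [[dx, dy, dz, wx, wy, wz], ...]. A call has 1 to 8 rows; each row is the pose to reach, as a shift and turn from the pose commanded when the call began, along the tool's axes at that moment; what a row does not reach only later rows make up. A row lasts 1/10 s, in which the tool goes at most 50 mm and 8.59 degrees, less where a joint would pass 70% of its speed; a pose out of reach is approached as far as the arm can. A call with a number of a shift or a turn outside -1 to 1 is refused whole. A call with a gripper value outside its range is refused whole. OPENING is the opening in per cent of the stroke, from 0 (shut) to 100 (fully open), set as the call begins (- or left out, the last holds). The fingers move at their own pace and stop on an object; FORCE is the grip in N (left out, the last holds). Time passes only in rows, so rows that repeat a pose let the fingers close. It gives the time, the measured TCP pose, the force, the opening and the grip force at its end, in the units of the state.
- env.get_state(): the state, without advancing time (a new reading comes with each control period).
- env.camera(name): name is "scene" or "top" or "wrist"; returns a dict with "img" (480x640x3 uint8, red, green, blue), "fovy" (degrees; the focal length in pixels is half the picture's height over the tangent of half this angle, whatever the lens; pixels are square), "cx", "cy" (the principal point, pixels), "extrinsics" (4x4, takes a point from camera to world coordinates); the wrist camera has in their place "tool_from_camera" (4x4, takes a point from camera to tool coordinates, whose origin is the TCP and whose axes are the flange's). Camera axes: x right, y up, looking along -z (the intrinsics and any distortion apply to the point x, -y, -z); pixel columns grow to the right and rows downward; lengths in m; the calibration is good to about 2 mm. A picture is of the moment at which its call begins: read the wrist's pose just before it. There is no depth.
- env.hand_in(): hands the job in; it is judged then, once.
The state is a dict: "time_s": time; "joint_pos": joint angles; "qvel": joint speeds; "joint_torque": joint torques, N m; "ee_pos": TCP position; "tcp_rot": TCP orientation; "wrist_force": force on the tool from outside, world axes, zero at the start; "wrist_torque": the same for the moment, N m; "finger_gap": finger opening in m; "finger_force": force on a finger pad.
Only numpy, scipy, OpenCV 4.12 (cv2) and the standard library are available. Lean on these libraries where they do the work, as an engineer would, in place of code of your own. Each camera call takes 0.05 s, during which the arm holds its last target. There are 200 camera calls.

## Working session

There is one attempt and no reset: what is moved stays moved. The work goes in short steps, Python scripts to look and compute and a shell command to move; the robot and the scene stay as the last step left them, time stands still between calls to the robot, and variables do not carry over. Pictures are saved under pics/ and viewed, at most 10 in all, crops included, and the job is handed in when it is done.

```bash
ls; mkdir -p pics
python3 - <<'E'
from rig import env
import cv2,json
s=env.get_state(); print(s)
for n in ("top","scene"):
    c=env.camera(n); cv2.imwrite(f"pics/{n}0.png",c["img"][:,:,::-1])
    print(n,{k:(v.tolist() if hasattr(v,'tolist') else v) for k,v in c.items() if k!="img"})
E
```

```text
pics
{'time_s': 0.0, 'joint_pos': array([1.15342116e+00, 2.59194398e-01, 2.07685170e-02, 1.33372187e+00,
       9.96880011e-06, 1.41820143e+00]), 'qvel': array([-3.11999265e-04,  8.15052467e-04,  8.85963830e-04,  4.15604892e-05,
        1.41394606e-03,  6.32832561e-05]), 'joint_torque': array([-3.23164692e-03, -5.55639660e+01,  3.44530571e+01,  1.36695997e-02,
       -3.96756268e-04, -8.14212399e-06]), 'ee_pos': array([0.14379689, 0.53052801, 0.19736767]), 'tcp_rot': array([-3.14025845e+00, -2.15273719e-04,  2.87681224e+00]), 'wrist_force': array([-0.04875731, -0.09320308, -0.07856976]), 'wrist_torque': array([-0.02847589,  0.02920558,  0.016175  ]), 'finger_force': 0.0, 'finger_gap': 0.08555019090219325}
top {'fovy': 42.274379187541, 'cx': 314.4376502663405, 'cy': 244.677900255993, 'extrinsics': [[-0.015025932780286515, 0.9994513883266125, -0.029515143843263012, 0.5065123240153035], [-0.9998869661579568, -0.01503489948217279, -8.188404730374458e-05, -0.04039291470470758], [-0.0005255963456448672, 0.029510577248965403, 0.9995643298852324, 1.6082726341907494], [0.0, 0.0, 0.0, 1.0]]}
scene {'fovy': 51.92571167294551, 'cx': 318.83583207549657, 'cy': 238.00666090353215, 'extrinsics': [[-0.8780964530896674, -0.31712411919966327, 0.35830003083056394, 1.1015484828502171], [0.4784219122860365, -0.5939303638797487, 0.6468069238236717, 0.9354790351333925], [0.007687191679496509, 0.739377451565509, 0.6732472734445909, 1.1755268984647789], [0.0, 0.0, 0.0, 1.0]]}
```

View pics/top0.png

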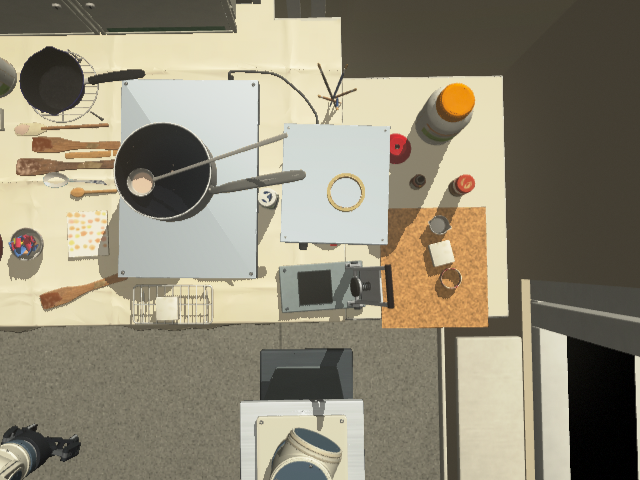

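View pics/scene0.png

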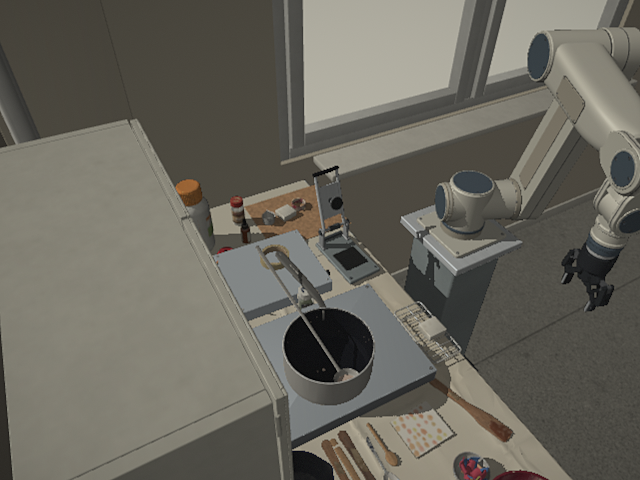

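Top view: block at about (441,254), with the cup at (440,226) and the ring at (451,279). The press bed is at (315,287), the lid bar at (390,287) and the rack at (172,304), with the dried block at (167,307). Next I enlarge the top view.

```bash
cat > h.py <<'E'
import numpy as np, cv2
from scipy.spatial.transform import Rotation as R
def K(c): return 240/np.tan(np.radians(c["fovy"])/2)
def ray(c,u,v,T):
    d=T[:3,:3]@np.array([(u-c["cx"])/K(c),-(v-c["cy"])/K(c),-1.]); return T[:3,3],d
def p2w(c,u,v,z,T=None):
    o,d=ray(c,u,v,np.array(c["extrinsics"]) if T is None else T); return o+d*(z-o[2])/d[2]
def w2p(c,P,T=None):
    T=np.array(c["extrinsics"]) if T is None else T
    q=T[:3,:3].T@(np.asarray(P)-T[:3,3]); return np.array([c["cx"]-K(c)*q[0]/q[2],c["cy"]+K(c)*q[1]/q[2]])
def tool(s):
    T=np.eye(4);T[:3,:3]=R.from_euler('xyz',s["tcp_rot"]).as_matrix();T[:3,3]=s["ee_pos"];return T
def wrist(env,name):
    s=env.get_state();c=env.camera("wrist");c["T"]=tool(s)@np.array(c["tool_from_camera"])
    cv2.imwrite(name,c["img"][:,:,::-1]);np.save(name+".npy",c,allow_pickle=True);return s,c
def rows(s,pos,yaw=None,rot=None):
    "shift and turn (normalised) from the present pose to a pose with tool pointing down at yaw"
    T=tool(s);Rt=R.from_euler('xyz',[np.pi,0,yaw]) if rot is None else rot
    R0=R.from_matrix(T[:3,:3]);return np.r_[R0.inv().apply(np.asarray(pos)-T[:3,3])/.5,(R0.inv()*Rt).as_rotvec()/(np.pi/2)].round(4)
E
python3 - <<'E'
import cv2,numpy as np
from rig import env; from h import *
c=env.camera("top")
print(np.array(env.camera("wrist")["tool_from_camera"]).round(3).tolist())
im=c["img"][:,:,::-1]
a=cv2.resize(im[205:330,275:475],None,fx=4,fy=4,interpolation=cv2.INTER_CUBIC)
cv2.imwrite("pics/crop.png",a)
# blob segmentation of white blocks
hsv=cv2.cvtColor(im.copy(),cv2.COLOR_BGR2HSV)
m=((hsv[...,2]>200)&(hsv[...,1]<45)).astype(np.uint8)
for nm,(x0,x1,y0,y1),z in (("block",(420,465,235,275),.025),("dried",(150,185,290,325),.052)):
    mm=np.zeros_like(m);mm[y0:y1,x0:x1]=m[y0:y1,x0:x1]
    k=max(cv2.findContours(mm,cv2.RETR_EXTERNAL,cv2.CHAIN_APPROX_NONE)[0],key=cv2.contourArea)
    r=cv2.minAreaRect(k);b=cv2.boxPoints(r)
    print(nm,r,p2w(c,*r[0],z).round(3),[p2w(c,*q,z).round(3)[:2].tolist() for q in b])
for nm,u,v,z in (("bed",315,287,.024),("rack",172,304,.03),("bar",390,287,.276),("racktl",132,286,.03),("rackbr",213,323,.03)): print(nm,p2w(c,u,v,z).round(3))
E
```

```text
[[-0.001, 0.953, 0.303, 0.078], [1.0, 0.001, 0.001, -0.0], [0.001, 0.303, -0.953, -0.175], [0.0, 0.0, 0.0, 1.0]]
block ((441.6182861328125, 252.56846618652344), (22.030153274536133, 20.226516723632812), 75.0685806274414) [ 0.528 -0.364  0.025] [[0.549, -0.333], [0.562, -0.383], [0.507, -0.396], [0.495, -0.346]]
dried ((166.5, 308.0), (22.0, 21.0), 90.0) [0.4   0.332 0.052] [[0.427, 0.358], [0.427, 0.306], [0.372, 0.306], [0.373, 0.359]]
bed [ 0.445 -0.04   0.024]
rack [0.408 0.323 0.03 ]
bar [ 0.453 -0.201  0.276]
racktl [0.455 0.424 0.03 ]
rackbr [0.358 0.22  0.03 ]
```

View pics/crop.png

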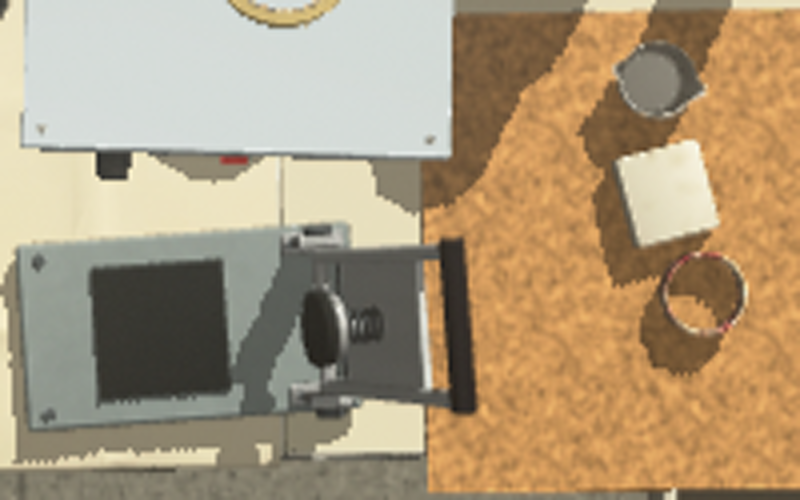

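The crop shows the bed centre at top-view pixel (315.3,287.5). The press yaw is about -1.518 and the block yaw about 0.245, with the block at (0.528,-0.364). I go first to a view over the rack.

Run:
```python
from rig import env; from h import *
s=env.get_state()
print(rows(s,[.33,.30,.33],3.387), rows(s,[.144,.53,.33],2.877))
T=tool(s)
f=lambda p,y:0
# from the rack view pose to over-block pose
s2=dict(s);s2["ee_pos"]=np.array([.33,.30,.33]);s2["tcp_rot"]=np.array([np.pi,0,3.387])
print(rows(s2,[.36,-.10,.40],3.387),rows(s2,[.45,-.34,.36],3.387))
```

```text
[-4.800e-01 -3.480e-01 -2.646e-01 -5.000e-04 -2.000e-04 -3.248e-01] [-5.000e-04 -1.400e-03 -2.649e-01 -6.000e-04 -1.000e-04 -1.000e-04]
[ 0.1362 -0.7906 -0.14    0.      0.      0.    ] [ 0.0782 -1.3    -0.06    0.      0.      0.    ]
```

```bash
python3 -m crank '[[-0.48,-0.348,-0.265,0,0,-0.325],[-0.48,-0.348,-0.265,0,0,-0.325],[-0.48,-0.348,-0.265,0,0,-0.325],[-0.48,-0.348,-0.265,0,0,-0.325],[-0.48,-0.348,-0.265,0,0,-0.325],[-0.48,-0.348,-0.265,0,0,-0.325],[-0.48,-0.348,-0.265,0,0,-0.325],[-0.48,-0.348,-0.265,0,0,-0.325]]' 100
python3 -m crank '[[0,0,0,0,0,0],[0,0,0,0,0,0]]'
python3 - <<'E'
from rig import env; from h import *
s,c=wrist(env,"pics/rack.png"); print(s["time_s"],s["ee_pos"],s["tcp_rot"],c["fovy"],c["cx"],c["cy"])
E
```

```text
time_s: 1.0
ee_pos: [0.3324, 0.298, 0.332]
tcp_rot: [3.141, 0.003, -2.9]
wrist_force: [-0.1, 0.2, 0.9]
finger_gap: 0.0858
finger_force: 0.0
time_s: 1.2
ee_pos: [0.3295, 0.3005, 0.3299]
tcp_rot: [-3.142, -0.001, -2.895]
wrist_force: [-0.7, -0.0, 0.6]
finger_gap: 0.0856
finger_force: 0.0
1.2 [0.32946802 0.30046356 0.32992436] [-3.14153021e+00 -9.66513650e-04 -2.89541455e+00] 59.652675142230926 324.6867656567268 240.65565439145666
```

View pics/rack.png

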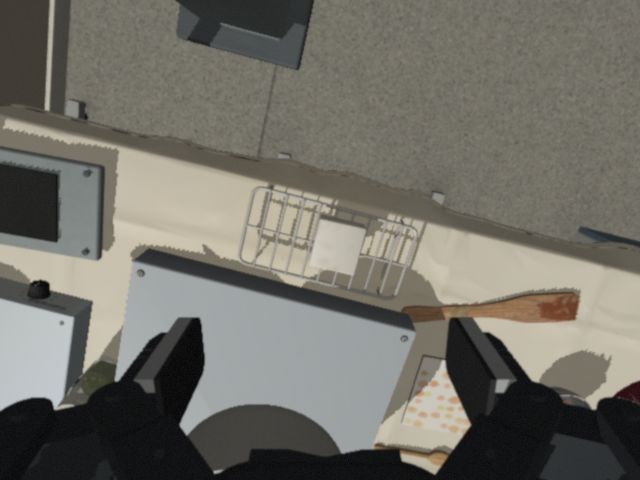

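The wrist view shows the rack with corners at about (255,188), (418,228), (240,262) and (397,297). The dried block's top has corners (316,215), (366,224), (355,277), (308,268), and the free part is to its left, toward the robot's right. I compute these while moving to the block.

```bash
python3 - <<'E'
from h import *
c=np.load("pics/rack.png.npy",allow_pickle=True).item()
A=np.array([p2w(c,u,v,.03,c["T"])[:2] for u,v in ((255,188),(418,228),(397,297),(240,262))]);print(A.round(3).tolist(),A.mean(0).round(4))
B=np.array([p2w(c,u,v,.052,c["T"])[:2] for u,v in ((316,215),(366,224),(355,277),(308,268))]);print(B.round(3).tolist(),B.mean(0).round(4))
E
python3 -m crank '[[0.136,-0.79,-0.14,0,0,0],[0.136,-0.79,-0.14,0,0,0],[0.136,-0.79,-0.14,0,0,0],[0.136,-0.79,-0.14,0,0,0],[0.136,-0.79,-0.14,0,0,0],[0.136,-0.79,-0.14,0,0,0],[0.136,-0.79,-0.14,0,0,0],[0.136,-0.79,-0.14,0,0,0]]'
python3 -m crank '[[-0.075,-0.588,0,0,0,0],[-0.075,-0.588,0,0,0,0],[-0.075,-0.588,0,0,0,0],[-0.075,-0.588,0,0,0,0],[-0.075,-0.588,0,0,0,0],[-0.075,-0.588,0,0,0,0],[-0.075,-0.588,0,0,0,0],[-0.075,-0.588,0.3,0,0,0]]'
python3 -m crank '[[0,0,0.2,0,0,0],[0,0,0.2,0,0,0],[0,0,0.2,0,0,0],[0,0,0.2,0,0,0]]'
python3 - <<'E'
from rig import env; from h import *
s,c=wrist(env,"pics/blk.png"); print(s["time_s"],s["ee_pos"],s["tcp_rot"])
E
```

```text
[[0.358, 0.225], [0.358, 0.421], [0.45, 0.423], [0.451, 0.225]] [0.4045 0.3236]
[[0.367, 0.3], [0.363, 0.356], [0.428, 0.361], [0.431, 0.306]] [0.3972 0.3308]
time_s: 2.05
ee_pos: [0.3593, -0.0938, 0.3995]
tcp_rot: [3.141, 0.0, -2.894]
wrist_force: [1.2, 1.8, 0.4]
finger_gap: 0.0849
finger_force: 0.0
time_s: 2.85
ee_pos: [0.4707, -0.3713, 0.3524]
tcp_rot: [-3.134, 0.005, -2.895]
wrist_force: [1.0, -1.1, 0.7]
finger_gap: 0.0854
finger_force: 0.0
time_s: 3.25
ee_pos: [0.4682, -0.368, 0.2508]
tcp_rot: [-3.142, 0.0, -2.894]
wrist_force: [-0.0, -0.8, 1.1]
finger_gap: 0.0853
finger_force: 0.0
3.25 [ 0.4682219  -0.3680078   0.25076913] [-3.14151774e+00  1.23108674e-04 -2.89435725e+00]
```

View pics/blk.png

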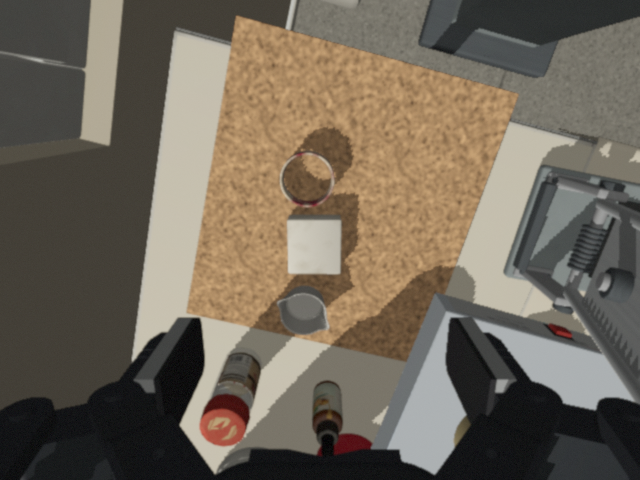

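The block is at about (315,246), nearly aligned with the tool. The ring is at (308,180) and the cup at (303,310). I refine by segmentation.

Run:
```python
from rig import env
from h import *
c=np.load("pics/blk.png.npy",allow_pickle=True).item();s=env.get_state()
im=c["img"];hsv=cv2.cvtColor(im,cv2.COLOR_RGB2HSV);m=np.zeros((480,640),np.uint8)
print(hsv[222:272:12,290:342:10,2].tolist(), hsv[212:224,315,2].tolist(),hsv[212:224,315,1].tolist(),hsv[266:282,315,2].tolist(),hsv[266:282,315,1].tolist())
m[205:290,275:355]=((hsv[...,1]<60)&(hsv[...,2]>185))[205:290,275:355]
k=max(cv2.findContours(m,cv2.RETR_EXTERNAL,cv2.CHAIN_APPROX_NONE)[0],key=cv2.contourArea)
W=np.array([p2w(c,*q[0],.025,c["T"])[:2] for q in k],np.float32);r=cv2.minAreaRect(W);print(cv2.minAreaRect(k),r)
print(env.get_state()["ee_pos"])
yaw=None
B=cv2.boxPoints(r);print(B.round(4).tolist())
```

```text
[[206, 202, 194, 196, 190, 160], [207, 206, 201, 195, 191, 163], [210, 201, 200, 196, 189, 154], [212, 206, 201, 196, 192, 146], [214, 202, 199, 190, 192, 137]] [112, 107, 99, 88, 87, 91, 97, 125, 170, 193, 198, 197] [116, 112, 88, 52, 26, 28, 26, 27, 24, 22, 22, 22] [198, 198, 197, 194, 193, 192, 185, 164, 127, 97, 85, 87, 94, 100, 102, 101] [22, 22, 23, 24, 25, 27, 30, 44, 70, 103, 114, 117, 117, 117, 120, 119]
((312.5, 247.0), (52.0, 51.0), 90.0) ((0.5263624787330627, -0.36633431911468506), (0.05550161004066467, 0.051575858145952225), 14.652572631835938)
[ 0.46905627 -0.36923257  0.25274231]
[[0.49300000071525574, -0.3483999967575073], [0.5059999823570251, -0.3982999920845032], [0.5597000122070312, -0.38429999351501465], [0.5467000007629395, -0.3343999981880188]]
```

```bash
python3 -m crank '[[-0.114,-0.021,0.2,0,0,0],[-0.114,-0.021,0.4,0,0,0],[-0.114,-0.021,0.4,0,0,0],[-0.114,-0.021,0.4,0,0,0],[-0.114,-0.021,0.4,0,0,0],[-0.114,-0.021,0.4,0,0,0],[-0.114,-0.021,0.4,0,0,0]]' 100 50
python3 - <<'E'
from rig import env; from h import *
s,c=wrist(env,"pics/blk2.png"); print(s["ee_pos"],rows(s,[.527,-.3655,.001],3.391))
im=c["img"];hsv=cv2.cvtColor(im,cv2.COLOR_RGB2HSV)
E
```

```text
time_s: 4.0
ee_pos: [0.5272, -0.367, 0.0532]
tcp_rot: [-3.137, 0.003, -2.896]
wrist_force: [-0.2, 0.1, 0.1]
finger_gap: 0.0852
finger_force: 0.0
[ 0.52716641 -0.36696702  0.05316073] [-1.000e-04  3.400e-03  1.043e-01 -2.900e-03  1.800e-03 -2.300e-03]
```

View pics/blk2.png

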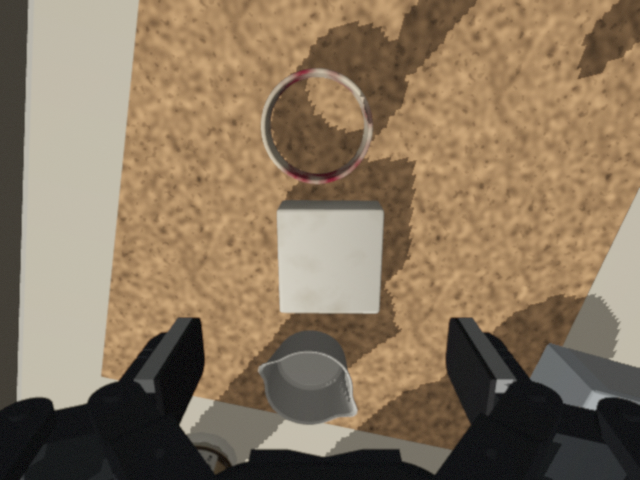

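The block's top has corners (278,208), (383,209), (380,312) and (280,313), with clearance on both finger sides.

Run:
```python
from rig import env
from h import *
c=np.load("pics/blk2.png.npy",allow_pickle=True).item()
B=np.array([p2w(c,u,v,.025,c["T"])[:2] for u,v in ((278,208),(383,209),(380,312),(280,313))]);print(B.round(4).tolist(),B.mean(0).round(4))
s=env.get_state();print(s["ee_pos"],rows(s,[*B.mean(0),.001],3.391))
```

```text
[[0.5037, -0.3971], [0.4915, -0.3463], [0.5465, -0.3317], [0.5603, -0.3839]] [ 0.5255 -0.3647]
[ 0.52698289 -0.36695131  0.05321424] [ 0.0021  0.0055  0.1044 -0.0031  0.002  -0.0024]
```

```bash
python3 -m crank '[[0.002,0.005,0.05,0,0,0],[0.002,0.005,0.08,0,0,0],[0.002,0.005,0.104,0,0,0],[0.002,0.005,0.104,0,0,0],[0.002,0.005,0.104,0,0,0]]' 100
python3 -m crank '[[0,0,0,0,0,0],[0,0,0,0,0,0],[0,0,0,0,0,0],[0,0,0,0,0,0],[0,0,0,0,0,0],[0,0,0,0,0,0],[0,0,0,0,0,0]]' 0 40
```

```text
time_s: 4.55
ee_pos: [0.5243, -0.3637, -0.0013]
tcp_rot: [-3.14, 0.001, -2.896]
wrist_force: [0.2, -0.2, -0.4]
finger_gap: 0.0855
finger_force: 0.0
time_s: 5.25
ee_pos: [0.5238, -0.363, -0.0027]
tcp_rot: [3.142, -0.0, -2.896]
wrist_force: [-0.4, -0.2, -0.4]
finger_gap: 0.0002
finger_force: 0.0
```

Run:
```python
from rig import env; from h import *
s,c=wrist(env,"pics/g.png"); print(s["ee_pos"],s["finger_gap"],s["finger_force"],s["wrist_force"])
```

```text
[ 0.523789   -0.36301471 -0.00274724] 0.0002009669260489747 0.0 [-0.39581    -0.16636158 -0.41008418]
```

View pics/g.png

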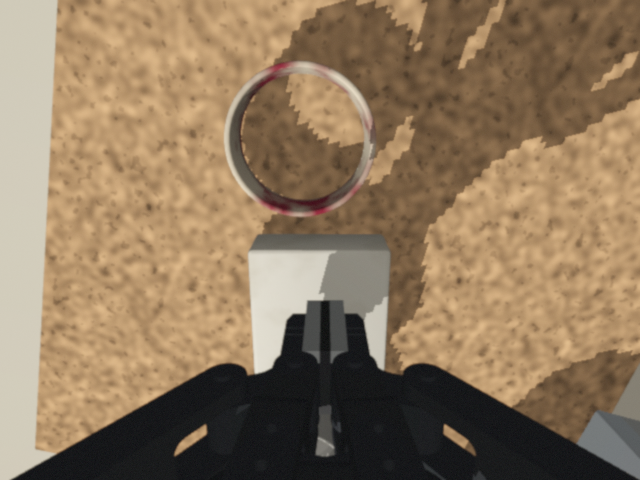

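The fingers shut fully, apparently just above the block: it is undisturbed, still at about u 250–388, v 252 and below, with the ring untouched. In the images the tips sit about 30 mm short of the stated TCP. I open, go lower in small steps while watching the force, and try again.

```bash
python3 -m crank '[[-0.0025,-0.004,0,0,0,0],[-0.0025,-0.004,0,0,0,0],[-0.0025,-0.004,0,0,0,0],[-0.0025,-0.004,0,0,0,0],[-0.0025,-0.004,0,0,0,0],[-0.0025,-0.004,0,0,0,0]]' 100 40
python3 -m crank '[[0,0,0.02,0,0,0],[0,0,0.03,0,0,0],[0,0,0.03,0,0,0]]'
python3 - <<'E'
from rig import env; from h import *
s,c=wrist(env,"pics/g2.png"); print(s["ee_pos"],s["wrist_force"])
E
```

```text
time_s: 5.9
ee_pos: [0.5255, -0.3646, -0.0027]
tcp_rot: [3.142, 0.0, -2.896]
wrist_force: [-0.3, -0.1, 0.4]
finger_gap: 0.0846
finger_force: 0.0
time_s: 6.2
ee_pos: [0.5248, -0.3641, -0.0191]
tcp_rot: [3.14, -0.001, -2.896]
wrist_force: [0.7, -0.1, -0.1]
finger_gap: 0.0853
finger_force: 0.0
[ 0.52482662 -0.36407175 -0.01910733] [ 0.71592667 -0.08604995 -0.11986046]
```

View pics/g2.png

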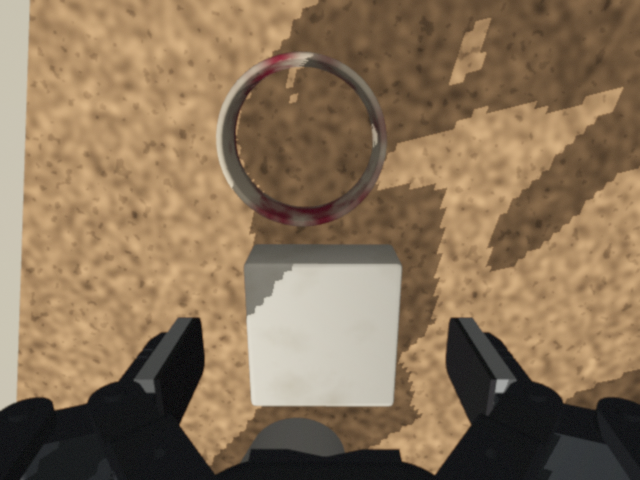

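The tips at (203,318) and (447,318) are still about 6 mm above the block's top edge, which runs from (246,263) to (400,263). I go about 17 mm lower and then close.

```bash
python3 -m crank '[[-0.001,-0.001,0.015,0,0,0],[-0.001,-0.001,0.03,0,0,0],[-0.001,-0.001,0.034,0,0,0],[-0.001,-0.001,0.034,0,0,0]]'
python3 -m crank '[[0,0,0,0,0,0],[0,0,0,0,0,0],[0,0,0,0,0,0],[0,0,0,0,0,0],[0,0,0,0,0,0]]' 0 40
```

```text
time_s: 6.65
ee_pos: [0.5258, -0.3647, -0.0354]
tcp_rot: [3.141, -0.001, -2.896]
wrist_force: [0.0, 0.2, 0.4]
finger_gap: 0.0854
finger_force: 0.0
time_s: 7.15
ee_pos: [0.5265, -0.3654, -0.0338]
tcp_rot: [-3.14, 0.001, -2.896]
wrist_force: [-0.3, 0.5, 5.3]
finger_gap: 0.0531
finger_force: 46.6
```

Gripped (gap 53 mm). I lift and carry the block high over the lid to a view pose beyond the bed.

```bash
python3 -m crank '[[0,0,-0.02,0,0,0],[0,0,-0.06,0,0,0],[0,0,-0.73,0,0,0],[0,0,-0.73,0,0,0],[0,0,-0.73,0,0,0],[0,0,-0.73,0,0,0],[0,0,-0.73,0,0,0],[0,0,-0.73,0,0,0]]'
python3 -m crank '[[0,0,-0.13,0,0,0],[0,0,-0.13,0,0,0]]'
python3 -m crank '[[-0.146,0.633,0,0,0,0.122],[-0.146,0.633,0,0,0,0.122],[-0.146,0.633,0,0,0,0.122],[-0.146,0.633,0,0,0,0.122],[-0.146,0.633,0,0,0,0.122],[-0.146,0.633,0,0,0,0.122],[-0.146,0.633,0,0,0,0.122],[-0.146,0.633,0,0,0,0.122]]'
python3 -m crank '[[0,0,0,0,0,0],[0,0,0,0,0,0]]'
python3 - <<'E'
from rig import env; from h import *
s,c=wrist(env,"pics/bed.png"); print(s["ee_pos"],s["tcp_rot"],s["finger_gap"])
im=c["img"]
for z in (.024,): print(w2p(c,[.445,-.04,z],c["T"]))
g=cv2.cvtColor(im,cv2.COLOR_RGB2GRAY);u,v=w2p(c,[.445,-.04,.024],c["T"]).astype(int)
m=np.zeros_like(g);sl=np.s_[max(v-70,0):v+70,u-70:u+70];m[sl]=(g[sl]<60)*255
k=max(cv2.findContours(m,cv2.RETR_EXTERNAL,cv2.CHAIN_APPROX_NONE)[0],key=cv2.contourArea)
W=np.array([p2w(c,*q[0],.024,c["T"])[:2] for q in k],np.float32);print(cv2.minAreaRect(k),cv2.minAreaRect(W))
# top camera lines too
t=cv2.imread("pics/top0.png");ct=env.camera("top");gt=cv2.cvtColor(t,cv2.COLOR_BGR2GRAY)
mt=np.zeros_like(gt);mt[265:310,290:340]=(gt[265:310,290:340]<70)*255
k=max(cv2.findContours(mt,cv2.RETR_EXTERNAL,cv2.CHAIN_APPROX_NONE)[0],key=cv2.contourArea)
W=np.array([p2w(ct,*q[0],.024)[:2] for q in k],np.float32);print(cv2.minAreaRect(W))
o=cv2.addWeighted(im,1,im,0,0);cv2.drawContours(o,[max(cv2.findContours(m,cv2.RETR_EXTERNAL,cv2.CHAIN_APPROX_NONE)[0],key=cv2.contourArea)],-1,(255,0,0),1)
cv2.imwrite("pics/bedo.png",o[:,:,::-1])
E
```

```text
time_s: 7.95
ee_pos: [0.5255, -0.3644, 0.2982]
tcp_rot: [-3.141, 0.0, -2.896]
wrist_force: [1.0, -1.1, -1.1]
finger_gap: 0.0533
finger_force: 43.0
time_s: 8.15
ee_pos: [0.5259, -0.3648, 0.3666]
tcp_rot: [-3.135, 0.004, -2.896]
wrist_force: [0.9, -0.6, -0.8]
finger_gap: 0.0533
finger_force: 43.1
time_s: 8.95
ee_pos: [0.5191, -0.037, 0.3615]
tcp_rot: [3.141, 0.001, -3.084]
wrist_force: [-0.2, 0.4, -1.4]
finger_gap: 0.0528
finger_force: 43.1
time_s: 9.15
ee_pos: [0.5199, -0.0409, 0.3604]
tcp_rot: [-3.141, -0.0, -3.088]
wrist_force: [0.1, -0.3, -2.3]
finger_gap: 0.0532
finger_force: 43.1
[ 0.51987301 -0.04094138  0.36036219] [-3.14137543e+00 -1.56866847e-04 -3.08807011e+00] 0.05318473169924088
[329.16839481 110.42322825]
((328.5, 108.0), (74.0, 73.0), 90.0) ((0.443450003862381, -0.04058079794049263), (0.08282414823770523, 0.08366741985082626), 3.5009360313415527)
((0.4450804889202118, -0.039217814803123474), (0.08214246481657028, 0.08340665698051453), 3.5293755531311035)
```

```bash
python3 -m crank '[[0.151,0.01,0,0,0,-0.003],[0.151,0.01,0,0,0,-0.003],[0.151,0.01,0.66,0,0,-0.003],[0.151,0.01,0.66,0,0,-0.003],[0.151,0.01,0.66,0,0,-0.003],[0.151,0.01,0.66,0,0,-0.003],[0.151,0.01,0.66,0,0,-0.003],[0.151,0.01,0.66,0,0,-0.003]]'
python3 -m crank '[[0,0,0.06,0,0,0],[0,0,0.06,0,0,0],[0,0,0.06,0,0,0]]'
python3 - <<'E'
from rig import env; from h import *
s=env.get_state();print(s["ee_pos"],s["tcp_rot"],s["wrist_force"],rows(s,[.4443,-.040,-.008],3.1996))
E
```

```text
time_s: 10.05
ee_pos: [0.444, -0.0402, 0.0587]
tcp_rot: [-3.141, 0.001, -3.085]
wrist_force: [0.8, -1.1, -1.4]
finger_gap: 0.053
finger_force: 43.2
time_s: 10.35
ee_pos: [0.4445, -0.04, 0.0309]
tcp_rot: [3.141, -0.001, -3.084]
wrist_force: [0.9, -0.5, -1.1]
finger_gap: 0.0531
finger_force: 43.0
[ 0.44453185 -0.0400339   0.03088015] [ 3.14143314e+00 -5.72045232e-04 -3.08398607e+00] [ 0.92704812 -0.52239503 -1.13313167] [ 0.0004  0.0001  0.0778  0.0001 -0.0004 -0.0003]
```

```bash
python3 -m crank '[[0,0,0.04,0,0,0],[0,0,0.07,0,0,0],[0,0,0.076,0,0,0],[0,0,0.076,0,0,0],[0,0,0.076,0,0,0]]'
python3 -m crank '[[0,0,0.004,0,0,0],[0,0,0.004,0,0,0]]'
python3 -m crank '[[0,0,0.004,0,0,0],[0,0,0.004,0,0,0]]'
```

```text
time_s: 10.85
ee_pos: [0.4454, -0.0397, -0.0062]
tcp_rot: [-3.141, 0.002, -3.083]
wrist_force: [0.0, -0.1, -1.1]
finger_gap: 0.0533
finger_force: 43.1
time_s: 11.05
ee_pos: [0.4446, -0.0394, -0.0093]
tcp_rot: [-3.141, 0.001, -3.083]
wrist_force: [0.1, -0.5, -1.5]
finger_gap: 0.0533
finger_force: 43.1
time_s: 11.25
ee_pos: [0.4442, -0.0393, -0.0118]
tcp_rot: [3.142, -0.0, -3.083]
wrist_force: [0.6, -0.5, -1.6]
finger_gap: 0.0531
finger_force: 43.1
```

```bash
python3 -m crank '[[0,-0.001,0.003,0,0,0],[0,-0.001,0.003,0,0,0]]'
python3 -m crank '[[0,0,0.003,0,0,0],[0,0,0.003,0,0,0]]'
```

```text
time_s: 11.45
ee_pos: [0.4443, -0.0397, -0.0128]
tcp_rot: [3.141, 0.0, -3.083]
wrist_force: [-1.9, 1.9, 7.5]
finger_gap: 0.0532
finger_force: 47.9
time_s: 11.65
ee_pos: [0.4445, -0.0397, -0.0129]
tcp_rot: [-3.141, 0.001, -3.083]
wrist_force: [-8.9, 2.5, 30.6]
finger_gap: 0.0534
finger_force: 61.0
```

Contact came exactly where predicted. I relieve the push, release and go up.

```bash
python3 -m crank '[[0,0,-0.003,0,0,0],[0,0,-0.003,0,0,0]]'
python3 -m crank '[[0,0,0,0,0,0],[0,0,0,0,0,0],[0,0,0,0,0,0],[0,0,0,0,0,0],[0,0,0,0,0,0]]' 100 40
python3 -m crank '[[0,0,-0.03,0,0,0],[0,0,-0.1,0,0,0],[0,0,-0.75,0,0,0],[0,0,-0.75,0,0,0],[0,0,-0.75,0,0,0],[0,0,-0.75,0,0,0],[0,0,-0.75,0,0,0],[0,0,-0.75,0,0,0]]'
python3 -m crank '[[-0.16,0,-0.15,0,0,0],[-0.16,0,-0.15,0,0,0],[-0.16,0,-0.15,0,0,0],[-0.16,0,-0.15,0,0,0]]'
python3 - <<'E'
from rig import env; from h import *
s,c=wrist(env,"pics/bed2.png"); print(s["ee_pos"],s["tcp_rot"])
im=c["img"];g=cv2.cvtColor(im,cv2.COLOR_RGB2GRAY)
u,v=w2p(c,[.4443,-.04,.046],c["T"]).astype(int);print(u,v)
for nm,cond,z in (("pad",g<60,.024),("blk",g>150,.046)):
    m=np.zeros_like(g);sl=np.s_[max(v-60,0):v+60,u-60:u+60];m[sl]=cond[sl]*255
    kk=[k for k in cv2.findContours(m,cv2.RETR_EXTERNAL,cv2.CHAIN_APPROX_NONE)[0]]
    k=max(kk,key=cv2.contourArea) if nm=="pad" else min(kk,key=lambda k:(np.hypot(*(k.mean(0)[0]-[u,v])) if cv2.contourArea(k)>500 else 999))
    W=np.array([p2w(c,*q[0],z,c["T"])[:2] for q in k],np.float32);print(nm,cv2.minAreaRect(k),cv2.minAreaRect(W))
# bar estimate
d=np.array([np.sin(.058),-np.cos(.058)]); p=np.array([.4443,-.040]);b=p+.1593*d;print("bar",b)
print(rows(s,[*b,.35],3.1996))
E
```

```text
time_s: 11.85
ee_pos: [0.4446, -0.0399, -0.0129]
tcp_rot: [-3.141, 0.001, -3.083]
wrist_force: [-3.3, 1.3, 11.1]
finger_gap: 0.0535
finger_force: 50.5
time_s: 12.35
ee_pos: [0.4443, -0.0399, -0.0133]
tcp_rot: [3.142, -0.0, -3.083]
wrist_force: [-0.0, -0.2, -0.4]
finger_gap: 0.0856
finger_force: 0.0
time_s: 13.15
ee_pos: [0.4437, -0.0397, 0.339]
tcp_rot: [-3.141, 0.001, -3.083]
wrist_force: [1.6, -0.1, 1.2]
finger_gap: 0.0855
finger_force: 0.0
time_s: 13.55
ee_pos: [0.5259, -0.0353, 0.4115]
tcp_rot: [-3.142, 0.0, -3.082]
wrist_force: [0.3, -0.6, 0.5]
finger_gap: 0.0851
finger_force: 0.0
[ 0.52586718 -0.03528511  0.41154584] [-3.14157575e+00  1.77874350e-04 -3.08237669e+00]
324 104
pad ((324.5, 103.0), (68.0, 67.0), 90.0) ((0.44365617632865906, -0.04059218987822533), (0.08258180320262909, 0.08431605994701385), 3.3288023471832275)
blk ((324.5, 104.0), (48.0, 43.0), 90.0) ((0.444530725479126, -0.04045380651950836), (0.056076571345329285, 0.05262729898095131), 3.328514814376831)
bar [ 0.45353422 -0.19903213]
[ 1.638e-01 -3.184e-01  1.231e-01 -0.000e+00  1.000e-04  8.000e-04]
```

View pics/bed2.png

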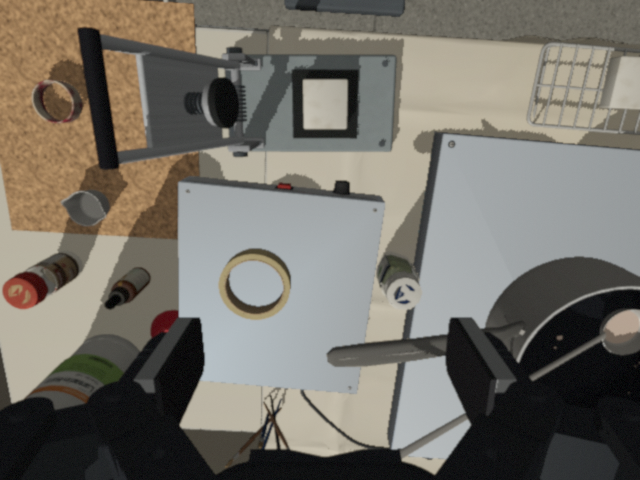

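The block lies square on the bed (offset under 1 mm, yaw matches). The bar runs from (92,30) to (108,165), centre about (99,97). Next I work out the bar position and the arc rows.

```bash
python3 - <<'E'
from h import *
c=np.load("pics/bed2.png.npy",allow_pickle=True).item()
print(p2w(c,99.5,97,.276,c["T"]),p2w(c,91,30,.276,c["T"]),p2w(c,108,165,.276,c["T"]))
E
python3 -m crank '[[0.163,-0.32,0.12,0,0,0],[0.163,-0.32,0.12,0,0,0],[0.163,-0.32,0.12,0,0,0],[0.163,-0.32,0.12,0,0,0],[0.163,-0.32,0.12,0,0,0],[0.163,-0.32,0.12,0,0,0]]' 60
python3 - <<'E'
from rig import env; from h import *
s=env.get_state();print(s["ee_pos"],s["tcp_rot"],s["finger_gap"])
E
```

```text
[ 0.45033532 -0.19848721  0.276     ] [ 0.40773237 -0.19973015  0.276     ] [ 0.49777276 -0.19719677  0.276     ]
time_s: 14.2
ee_pos: [0.4507, -0.1997, 0.3514]
tcp_rot: [3.141, -0.001, -3.085]
wrist_force: [-0.4, 0.9, 1.0]
finger_gap: 0.0511
finger_force: 0.0
[ 0.45070602 -0.19968966  0.35137323] [ 3.14074121e+00 -7.45249645e-04 -3.08526379e+00] 0.05113844912831849
```

```bash
python3 -m crank '[[0,0.002,0.08,0,0,0],[0,0.002,0.16,0,0,0],[0,0.002,0.22,0,0,0],[0,0.002,0.25,0,0,0],[0,0.002,0.25,0,0,0],[0,0.002,0.25,0,0,0]]' 60
python3 -m crank '[[0,0,0,0,0,0],[0,0,0,0,0,0],[0,0,0,0,0,0],[0,0,0,0,0,0],[0,0,0,0,0,0]]' 0 50
```

```text
time_s: 14.8
ee_pos: [0.4524, -0.1978, 0.2277]
tcp_rot: [-3.141, 0.001, -3.082]
wrist_force: [0.9, 0.2, -0.5]
finger_gap: 0.0513
finger_force: 0.0
time_s: 15.3
ee_pos: [0.4526, -0.1992, 0.2276]
tcp_rot: [-3.14, 0.001, -3.083]
wrist_force: [-0.1, -1.9, 5.6]
finger_gap: 0.0121
finger_force: 48.9
```

```bash
python3 -m crank '[[0,0.001,0,0,0,0],[0,0.001,0,0,0,0],[0,0.001,0.014,0,0,0],[0,0.001,0.014,0,0,0]]' 50
python3 -m crank '[[0,0,0,0,0,0],[0,0,0,0,0,0],[0,0,0,0,0,0],[0,0,0,0,0,0]]' 0 60
python3 - <<'E'
from rig import env; from h import *
s,c=wrist(env,"pics/grip.png");cv2.imwrite("pics/gripc.png",cv2.resize(c["img"][200:480,220:430,::-1],None,fx=2,fy=2))
s=env.get_state()
print(s["ee_pos"],s["tcp_rot"],s["finger_gap"],s["wrist_force"])
# arc rows: tool y ~ press x (sign), tool z down; press x dir in world
d=np.array([np.sin(.058),-np.cos(.058),0]);R0=R.from_matrix(tool(s)[:3,:3])
print("press x in tool",R0.inv().apply(d).round(4))
t=np.linspace(0,1.87,33);X=.1-.2*np.cos(1.87-t);Z=.085+.2*np.sin(1.87-t)
for i in range(0,33,8):
  if i<32: print(i,[(round(-(X[j]-X[i])/.5,3),round(-(Z[j]-Z[i])/.5,3)) for j in range(i+1,i+9)])
E
```

```text
time_s: 15.7
ee_pos: [0.4517, -0.1979, 0.2186]
tcp_rot: [3.14, -0.001, -3.083]
wrist_force: [0.0, 0.8, 0.5]
finger_gap: 0.0426
finger_force: 0.0
time_s: 16.1
ee_pos: [0.4521, -0.1983, 0.2199]
tcp_rot: [-3.141, 0.0, -3.083]
wrist_force: [-0.8, -1.3, -0.3]
finger_gap: 0.0123
finger_force: 58.3
[ 0.45214643 -0.19835383  0.21990958] [-3.14121946e+00  1.19663976e-04 -3.08296383e+00] 0.012415672309585752 [ 0.22664089 -1.37539186  0.4676052 ]
press x in tool [ 6.e-04 -1.e+00  4.e-04]
0 [(np.float64(0.023), np.float64(-0.006)), (np.float64(0.045), np.float64(-0.011)), (np.float64(0.068), np.float64(-0.015)), (np.float64(0.092), np.float64(-0.017)), (np.float64(0.115), np.float64(-0.018)), (np.float64(0.138), np.float64(-0.017)), (np.float64(0.162), np.float64(-0.015)), (np.float64(0.185), np.float64(-0.012))]
8 [(np.float64(0.023), np.float64(0.005)), (np.float64(0.046), np.float64(0.011)), (np.float64(0.068), np.float64(0.018)), (np.float64(0.09), np.float64(0.026)), (np.float64(0.111), np.float64(0.036)), (np.float64(0.131), np.float64(0.047)), (np.float64(0.151), np.float64(0.059)), (np.float64(0.171), np.float64(0.073))]
16 [(np.float64(0.018), np.float64(0.014)), (np.float64(0.036), np.float64(0.03)), (np.float64(0.052), np.float64(0.046)), (np.float64(0.068), np.float64(0.064)), (np.float64(0.083), np.float64(0.082)), (np.float64(0.096), np.float64(0.101)), (np.float64(0.108), np.float64(0.121)), (np.float64(0.12), np.float64(0.142))]
24 [(np.float64(0.01), np.float64(0.021)), (np.float64(0.019), np.float64(0.043)), (np.float64(0.026), np.float64(0.065)), (np.float64(0.032), np.float64(0.088)), (np.float64(0.037), np.float64(0.11)), (np.float64(0.04), np.float64(0.134)), (np.float64(0.042), np.float64(0.157)), (np.float64(0.043), np.float64(0.18))]
```

```bash
python3 -m crank '[[0,0.023,-0.006,0,0,0],[0,0.045,-0.011,0,0,0],[0,0.068,-0.015,0,0,0],[0,0.092,-0.017,0,0,0],[0,0.115,-0.018,0,0,0],[0,0.138,-0.017,0,0,0],[0,0.162,-0.015,0,0,0],[0,0.185,-0.012,0,0,0]]'
```

```text
time_s: 16.95
ee_pos: [0.4468, -0.1049, 0.2261]
tcp_rot: [-3.141, 0.001, -3.083]
wrist_force: [2.5, -5.1, -0.6]
finger_gap: 0.0125
finger_force: 61.5
```

```bash
python3 -m crank '[[0,0.023,0.005,0,0,0],[0,0.046,0.011,0,0,0],[0,0.068,0.018,0,0,0],[0,0.09,0.026,0,0,0],[0,0.111,0.036,0,0,0],[0,0.131,0.047,0,0,0],[0,0.151,0.059,0,0,0],[0,0.171,0.073,0,0,0]]'
python3 -m crank '[[0,0.018,0.014,0,0,0],[0,0.036,0.03,0,0,0],[0,0.052,0.046,0,0,0],[0,0.068,0.064,0,0,0],[0,0.083,0.082,0,0,0],[0,0.096,0.101,0,0,0],[0,0.108,0.121,0,0,0],[0,0.12,0.142,0,0,0]]'
```

```text
time_s: 17.75
ee_pos: [0.4418, -0.02, 0.1888]
tcp_rot: [-3.141, 0.0, -3.083]
wrist_force: [4.3, -7.8, -1.1]
finger_gap: 0.0119
finger_force: 61.7
time_s: 18.55
ee_pos: [0.4384, 0.0396, 0.1179]
tcp_rot: [-3.14, 0.001, -3.083]
wrist_force: [4.5, -10.0, 3.5]
finger_gap: 0.0123
finger_force: 59.5
```

```bash
python3 -m crank '[[0,0.01,0.021,0,0,0],[0,0.019,0.043,0,0,0],[0,0.026,0.065,0,0,0],[0,0.032,0.088,0,0,0],[0,0.037,0.11,0,0,0],[0,0.04,0.134,0,0,0]]'
python3 -m crank '[[0,0.002,0.012,0,0,0],[0,0.002,0.023,0,0,0],[0,0.003,0.035,0,0,0],[0,0.003,0.046,0,0,0]]'
python3 - <<'E'
from rig import env; s=env.get_state();print(s["ee_pos"],s["wrist_force"])
E
```

```text
time_s: 19.15
ee_pos: [0.4373, 0.0586, 0.0511]
tcp_rot: [-3.139, 0.001, -3.083]
wrist_force: [2.7, -9.9, 7.6]
finger_gap: 0.0121
finger_force: 58.5
time_s: 19.55
ee_pos: [0.4375, 0.0594, 0.0292]
tcp_rot: [-3.137, 0.002, -3.084]
wrist_force: [-6.0, -14.6, 34.5]
finger_gap: 0.012
finger_force: 61.0
[0.43748913 0.05936259 0.02915907] [ -6.00240088 -14.64946332  34.45297901]
```

At the lower stop. I hold it shut and compute the slow return.

```bash
python3 -m crank '[[0,0,0,0,0,0],[0,0,0,0,0,0],[0,0,0,0,0,0],[0,0,0,0,0,0],[0,0,0,0,0,0],[0,0,0,0,0,0],[0,0,0,0,0,0],[0,0,0,0,0,0]]'
python3 -m crank '[[0,0,0,0,0,0],[0,0,0,0,0,0],[0,0,0,0,0,0],[0,0,0,0,0,0],[0,0,0,0,0,0]]'
python3 - <<'E'
import numpy as np
t=np.linspace(1.87,0,57);X=.1-.2*np.cos(1.87-t);Z=.085+.2*np.sin(1.87-t)
for i in range(0,56,8): print([[0,float(round(-(X[j]-X[i])/.5,3)),float(round(-(Z[j]-Z[i])/.5,3)),0,0,0] for j in range(i+1,i+9)])
E
```

```text
time_s: 20.35
ee_pos: [0.4375, 0.0594, 0.0299]
tcp_rot: [-3.137, 0.002, -3.084]
wrist_force: [-3.6, -13.6, 27.3]
finger_gap: 0.0122
finger_force: 60.3
time_s: 20.85
ee_pos: [0.4375, 0.0594, 0.0299]
tcp_rot: [-3.137, 0.002, -3.084]
wrist_force: [-4.3, -13.1, 27.2]
finger_gap: 0.012
finger_force: 60.3
[[0, -0.0, -0.013, 0, 0, 0], [0, -0.001, -0.027, 0, 0, 0], [0, -0.002, -0.04, 0, 0, 0], [0, -0.004, -0.053, 0, 0, 0], [0, -0.006, -0.066, 0, 0, 0], [0, -0.008, -0.08, 0, 0, 0], [0, -0.011, -0.093, 0, 0, 0], [0, -0.014, -0.106, 0, 0, 0]]
[[0, -0.004, -0.013, 0, 0, 0], [0, -0.008, -0.026, 0, 0, 0], [0, -0.012, -0.038, 0, 0, 0], [0, -0.017, -0.05, 0, 0, 0], [0, -0.023, -0.063, 0, 0, 0], [0, -0.029, -0.075, 0, 0, 0], [0, -0.035, -0.086, 0, 0, 0], [0, -0.042, -0.098, 0, 0, 0]]
[[0, -0.007, -0.011, 0, 0, 0], [0, -0.014, -0.023, 0, 0, 0], [0, -0.022, -0.033, 0, 0, 0], [0, -0.03, -0.044, 0, 0, 0], [0, -0.039, -0.054, 0, 0, 0], [0, -0.047, -0.064, 0, 0, 0], [0, -0.057, -0.074, 0, 0, 0], [0, -0.066, -0.084, 0, 0, 0]]
[[0, -0.01, -0.009, 0, 0, 0], [0, -0.02, -0.018, 0, 0, 0], [0, -0.03, -0.026, 0, 0
[... 167 characters left out ...]
 -0.006, 0, 0, 0], [0, -0.024, -0.012, 0, 0, 0], [0, -0.036, -0.017, 0, 0, 0], [0, -0.048, -0.023, 0, 0, 0], [0, -0.061, -0.027, 0, 0, 0], [0, -0.074, -0.031, 0, 0, 0], [0, -0.086, -0.035, 0, 0, 0], [0, -0.099, -0.038, 0, 0, 0]]
[[0, -0.013, -0.003, 0, 0, 0], [0, -0.026, -0.005, 0, 0, 0], [0, -0.039, -0.007, 0, 0, 0], [0, -0.053, -0.009, 0, 0, 0], [0, -0.066, -0.01, 0, 0, 0], [0, -0.079, -0.011, 0, 0, 0], [0, -0.093, -0.011, 0, 0, 0], [0, -0.106, -0.011, 0, 0, 0]]
[[0, -0.013, 0.001, 0, 0, 0], [0, -0.027, 0.002, 0, 0, 0], [0, -0.04, 0.003, 0, 0, 0], [0, -0.053, 0.005, 0, 0, 0], [0, -0.066, 0.008, 0, 0, 0], [0, -0.079, 0.011, 0, 0, 0], [0, -0.092, 0.014, 0, 0, 0], [0, -0.105, 0.018, 0, 0, 0]]
```

```bash
python3 -m crank '[[0,0,-0.013,0,0,0],[0,-0.001,-0.027,0,0,0],[0,-0.002,-0.04,0,0,0],[0,-0.004,-0.053,0,0,0],[0,-0.006,-0.066,0,0,0],[0,-0.008,-0.08,0,0,0],[0,-0.011,-0.093,0,0,0],[0,-0.014,-0.106,0,0,0]]'
python3 -m crank '[[0,-0.004,-0.013,0,0,0],[0,-0.008,-0.026,0,0,0],[0,-0.012,-0.038,0,0,0],[0,-0.017,-0.05,0,0,0],[0,-0.023,-0.063,0,0,0],[0,-0.029,-0.075,0,0,0],[0,-0.035,-0.086,0,0,0],[0,-0.042,-0.098,0,0,0]]'
python3 -m crank '[[0,-0.007,-0.011,0,0,0],[0,-0.014,-0.023,0,0,0],[0,-0.022,-0.033,0,0,0],[0,-0.03,-0.044,0,0,0],[0,-0.039,-0.054,0,0,0],[0,-0.047,-0.064,0,0,0],[0,-0.057,-0.074,0,0,0],[0,-0.066,-0.084,0,0,0]]'
```

```text
time_s: 21.65
ee_pos: [0.4375, 0.0538, 0.0813]
tcp_rot: [-3.141, 0.0, -3.083]
wrist_force: [5.1, -7.3, -0.1]
finger_gap: 0.0122
finger_force: 59.7
time_s: 22.45
ee_pos: [0.4385, 0.0343, 0.1304]
tcp_rot: [3.138, 0.0, -3.082]
wrist_force: [5.5, 8.6, 6.8]
finger_gap: 0.0119
finger_force: 60.8
time_s: 23.25
ee_pos: [0.4405, 0.0035, 0.1736]
tcp_rot: [3.134, 0.002, -3.081]
wrist_force: [2.0, 17.2, 14.9]
finger_gap: 0.0122
finger_force: 59.8
```

```bash
python3 -m crank '[[0,-0.01,-0.009,0,0,0],[0,-0.02,-0.018,0,0,0],[0,-0.03,-0.026,0,0,0],[0,-0.041,-0.034,0,0,0],[0,-0.052,-0.042,0,0,0],[0,-0.063,-0.05,0,0,0],[0,-0.074,-0.057,0,0,0],[0,-0.086,-0.063,0,0,0]]'
python3 -m crank '[[0,-0.012,-0.006,0,0,0],[0,-0.024,-0.012,0,0,0],[0,-0.036,-0.017,0,0,0],[0,-0.048,-0.023,0,0,0],[0,-0.061,-0.027,0,0,0],[0,-0.074,-0.031,0,0,0],[0,-0.086,-0.035,0,0,0],[0,-0.099,-0.038,0,0,0]]'
```

```text
time_s: 24.05
ee_pos: [0.4431, -0.0399, 0.206]
tcp_rot: [3.136, 0.004, -3.081]
wrist_force: [0.8, 4.0, 12.5]
finger_gap: 0.0118
finger_force: 62.2
time_s: 24.85
ee_pos: [0.446, -0.091, 0.225]
tcp_rot: [3.14, 0.003, -3.082]
wrist_force: [-2.5, 8.3, 26.9]
finger_gap: 0.0121
finger_force: 65.7
```

```bash
python3 -m crank '[[0,-0.013,-0.005,0,0,0],[0,-0.026,-0.01,0,0,0],[0,-0.039,-0.013,0,0,0],[0,-0.053,-0.015,0,0,0],[0,-0.066,-0.016,0,0,0],[0,-0.079,-0.017,0,0,0],[0,-0.093,-0.017,0,0,0],[0,-0.106,-0.017,0,0,0]]'
python3 - <<'E'
from rig import env; s=env.get_state();print(s["ee_pos"],s["wrist_force"])
E
```

```text
time_s: 25.65
ee_pos: [0.4488, -0.1457, 0.2317]
tcp_rot: [3.141, 0.0, -3.083]
wrist_force: [0.8, 2.5, -3.1]
finger_gap: 0.0122
finger_force: 61.2
[ 0.44884863 -0.14570074  0.23168397] [ 0.77441122  2.54410051 -3.06881383]
```

```bash
python3 -m crank '[[0,-0.013,0.001,0,0,0],[0,-0.027,0.002,0,0,0],[0,-0.04,0.003,0,0,0],[0,-0.053,0.005,0,0,0],[0,-0.066,0.008,0,0,0],[0,-0.079,0.011,0,0,0],[0,-0.092,0.014,0,0,0],[0,-0.105,0.018,0,0,0]]'
python3 -m crank '[[0,-0.003,0.001,0,0,0],[0,-0.003,0.001,0,0,0],[0,-0.003,0.001,0,0,0]]'
```

```text
time_s: 26.45
ee_pos: [0.4518, -0.1983, 0.222]
tcp_rot: [-3.142, -0.001, -3.083]
wrist_force: [-0.8, -0.6, 2.9]
finger_gap: 0.012
finger_force: 64.3
time_s: 26.75
ee_pos: [0.4519, -0.1994, 0.2216]
tcp_rot: [-3.142, -0.001, -3.083]
wrist_force: [-1.8, 1.0, 3.7]
finger_gap: 0.0117
finger_force: 64.4
```

```bash
python3 -m crank '[[0,-0.004,0,0,0,0],[0,-0.004,0,0,0,0]]'
python3 -m crank '[[0,0,0,0,0,0],[0,0,0,0,0,0],[0,0,0,0,0,0],[0,0,0,0,0,0]]' 50
python3 -m crank '[[0,0,-0.05,0,0,0],[0,0,-0.13,0,0,0],[0,0,-0.3,0,0,0],[0,0,-0.3,0,0,0],[0,0,-0.3,0,0,0]]'
python3 - <<'E'
from rig import env; from h import *
s=env.get_state();print(s["ee_pos"],s["tcp_rot"],rows(s,[.524,-.04,.37],3.1996))
E
```

```text
time_s: 26.95
ee_pos: [0.452, -0.2004, 0.2213]
tcp_rot: [3.14, -0.001, -3.082]
wrist_force: [-0.5, 4.9, 2.5]
finger_gap: 0.0119
finger_force: 64.2
time_s: 27.35
ee_pos: [0.4524, -0.2014, 0.2218]
tcp_rot: [-3.141, -0.0, -3.083]
wrist_force: [-0.5, -0.7, -0.1]
finger_gap: 0.0428
finger_force: 0.0
time_s: 27.85
ee_pos: [0.4531, -0.2018, 0.3763]
tcp_rot: [-3.137, 0.006, -3.083]
wrist_force: [0.1, 0.2, -1.1]
finger_gap: 0.0428
finger_force: 0.0
[ 0.45313819 -0.20181135  0.37630364] [-3.13696634  0.00584055 -3.08276815] [-0.1604  0.3148  0.0121 -0.0029  0.0037  0.0005]
```

```bash
python3 -m crank '[[-0.16,0.315,-0.03,0,0,0],[-0.16,0.315,-0.03,0,0,0],[-0.16,0.315,-0.03,0,0,0],[-0.16,0.315,-0.03,0,0,0],[-0.16,0.315,-0.03,0,0,0],[-0.16,0.315,-0.03,0,0,0]]' 100 40
python3 - <<'E'
from rig import env; from h import *
s,c=wrist(env,"pics/bed3.png"); print(s["ee_pos"])
g=cv2.cvtColor(c["img"],cv2.COLOR_RGB2GRAY)
u,v=w2p(c,[.4443,-.04,.046],c["T"]).astype(int)
m=np.zeros_like(g);sl=np.s_[max(v-40,0):v+40,u-40:u+40];m[sl]=(g>150)[sl]*255
kk=cv2.findContours(m,cv2.RETR_EXTERNAL,cv2.CHAIN_APPROX_NONE)[0]
for k in kk:
  if cv2.contourArea(k)>500:
    W=np.array([p2w(c,*q[0],.046,c["T"])[:2] for q in k],np.float32);print(cv2.minAreaRect(k),cv2.minAreaRect(W))
bar=p2w(c,0,0,.276,c["T"]);print(w2p(c,[.4515,-.199,.276],c["T"]))
print(rows(s,[.444,-.040,.05],3.1996))
E
```

```text
time_s: 28.45
ee_pos: [0.523, -0.0388, 0.3861]
tcp_rot: [-3.142, -0.001, -3.081]
wrist_force: [0.7, 0.0, 1.5]
finger_gap: 0.0852
finger_force: 0.0
[ 0.52302704 -0.03884493  0.38611688]
((327.4999694824219, 106.99998474121094), (44.99999237060547, 49.99999237060547), -0.0) ((0.44464269280433655, -0.04047982394695282), (0.055909499526023865, 0.05263720825314522), 3.4033637046813965)
[ 85.00140723 102.75136542]
[ 1.572e-01  7.300e-03  6.724e-01 -1.000e-04 -6.000e-04  1.600e-03]
```

```bash
python3 -m crank '[[0.157,0.006,0,0,0,0],[0.157,0.006,0,0,0,0],[0.157,0.006,0.67,0,0,0],[0.157,0.006,0.67,0,0,0],[0.157,0.006,0.67,0,0,0],[0.157,0.006,0.67,0,0,0],[0.157,0.006,0.67,0,0,0],[0.157,0.006,0.67,0,0,0]]'
python3 -m crank '[[0,0,0.05,0,0,0],[0,0,0.05,0,0,0],[0,0,0.05,0,0,0]]'
python3 - <<'E'
from rig import env; from h import *
s=env.get_state();print(s["ee_pos"],s["tcp_rot"],rows(s,[.4445,-.0402,-.012],3.1996))
E
```

```text
time_s: 29.3
ee_pos: [0.4435, -0.042, 0.0851]
tcp_rot: [-3.141, 0.001, -3.085]
wrist_force: [-0.1, -0.3, -0.8]
finger_gap: 0.0853
finger_force: 0.0
time_s: 29.6
ee_pos: [0.4444, -0.0417, 0.0625]
tcp_rot: [-3.141, 0.0, -3.084]
wrist_force: [0.5, 0.1, 0.4]
finger_gap: 0.0855
finger_force: 0.0
[ 0.44436051 -0.04173324  0.06250686] [-3.14142825e+00  1.09220086e-05 -3.08428002e+00] [-5.00e-04  3.10e-03  1.49e-01 -1.00e-04  0.00e+00 -4.00e-04]
```

```bash
python3 -m crank '[[0,0.003,0.08,0,0,0],[0,0.003,0.13,0,0,0],[0,0.003,0.149,0,0,0],[0,0.003,0.149,0,0,0],[0,0.003,0.149,0,0,0]]'
python3 -m crank '[[0,0,0,0,0,0],[0,0,0,0,0,0],[0,0,0,0,0,0],[0,0,0,0,0,0],[0,0,0,0,0,0]]' 0 40
python3 -m crank '[[0,0,-0.01,0,0,0],[0,0,-0.04,0,0,0],[0,0,-0.1,0,0,0],[0,0,-0.34,0,0,0],[0,0,-0.34,0,0,0],[0,0,-0.34,0,0,0],[0,0,-0.34,0,0,0]]'
python3 - <<'E'
from rig import env; from h import *
s=env.get_state();print(s["ee_pos"],s["tcp_rot"],rows(s,[.405,.263,.16],3*np.pi/2))
E
```

```text
time_s: 30.1
ee_pos: [0.4455, -0.0398, -0.0111]
tcp_rot: [-3.141, 0.002, -3.083]
wrist_force: [-0.7, 0.8, 0.5]
finger_gap: 0.0855
finger_force: 0.0
time_s: 30.6
ee_pos: [0.445, -0.0396, -0.0116]
tcp_rot: [-3.141, 0.002, -3.083]
wrist_force: [-1.8, -0.3, 8.0]
finger_gap: 0.0535
finger_force: 41.1
time_s: 31.3
ee_pos: [0.4457, -0.0397, 0.1607]
tcp_rot: [-3.14, 0.006, -3.083]
wrist_force: [0.9, -0.9, -2.7]
finger_gap: 0.0529
finger_force: 43.1
[ 0.44573725 -0.03971555  0.16067513] [-3.13965089  0.00563838 -3.08269166] [ 4.570e-02  6.092e-01 -1.000e-04 -3.700e-03  1.900e-03 -9.625e-01]
```

```bash
python3 -m crank '[[0.046,0.609,0,0,0,-0.962],[0.046,0.609,0,0,0,-0.962],[0.046,0.609,0,0,0,-0.962],[0.046,0.609,0,0,0,-0.962],[0.046,0.609,0,0,0,-0.962],[0.046,0.609,0,0,0,-0.962],[0.046,0.609,0,0,0,-0.962],[0.046,0.609,0,0,0,-0.962]]'
python3 - <<'E'
from rig import env; from h import *
s=env.get_state();print(s["ee_pos"],s["tcp_rot"],rows(s,[.405,.263,.08],3*np.pi/2))
c=np.load("pics/rack.png.npy",allow_pickle=True).item();g=cv2.cvtColor(c["img"],cv2.COLOR_RGB2HSV)
print(g[215:285:8,336].tolist())
m=np.zeros((480,640),np.uint8);sl=np.s_[205:285,300:372];m[sl]=((g[...,2]>195)&(g[...,1]<30))[sl]*255
m=cv2.morphologyEx(m,cv2.MORPH_OPEN,np.ones((7,7)))
k=max(cv2.findContours(m,cv2.RETR_EXTERNAL,cv2.CHAIN_APPROX_NONE)[0],key=cv2.contourArea)
W=np.array([p2w(c,*q[0],.052,c["T"])[:2] for q in k],np.float32);print(cv2.minAreaRect(k),cv2.minAreaRect(W))
E
```

```text
time_s: 32.1
ee_pos: [0.4019, 0.265, 0.1558]
tcp_rot: [3.139, -0.002, -1.873]
wrist_force: [-0.3, 0.1, -2.6]
finger_gap: 0.0531
finger_force: 43.2
[0.40190533 0.26496598 0.15576017] [ 3.13948051e+00 -1.66369499e-03 -1.87268917e+00] [ 0.0017 -0.0074  0.1515  0.0015 -0.0008 -0.1922]
[[24, 26, 97], [22, 26, 174], [23, 22, 193], [23, 21, 195], [23, 21, 194], [23, 22, 195], [21, 25, 195], [22, 26, 178], [22, 40, 120]]
((322.5, 246.5), (39.0, 23.0), 90.0) ((0.40127208828926086, 0.3155554234981537), (0.04690686613321304, 0.026558196172118187), 14.041996002197266)
```

```bash
python3 -m crank '[[0.002,-0.007,0,0,0,-0.192],[0.002,-0.007,0,0,0,-0.192],[0.002,-0.007,0.15,0,0,-0.192],[0.002,-0.007,0.22,0,0,-0.192],[0.002,-0.007,0.22,0,0,-0.192],[0.002,-0.007,0.22,0,0,-0.192]]'
python3 - <<'E'
from rig import env; from h import *
s,w=wrist(env,"pics/place.png");print(s["ee_pos"],s["tcp_rot"],rows(s,[.405,.263,.0],3*np.pi/2))
c=np.load("pics/rack.png.npy",allow_pickle=True).item();g=cv2.cvtColor(c["img"],cv2.COLOR_RGB2HSV)
m=np.zeros((480,640),np.uint8);sl=np.s_[205:285,300:372];m[sl]=((g[...,2]>165)&(g[...,1]<34))[sl]*255
m=cv2.morphologyEx(m,cv2.MORPH_OPEN,np.ones((9,9)))
k=max(cv2.findContours(m,cv2.RETR_EXTERNAL,cv2.CHAIN_APPROX_NONE)[0],key=cv2.contourArea)
W=np.array([p2w(c,*q[0],.052,c["T"])[:2] for q in k],np.float32);print(cv2.minAreaRect(W),W.min(0),W.max(0))
E
```

```text
time_s: 32.7
ee_pos: [0.405, 0.2606, 0.0459]
tcp_rot: [3.137, -0.002, -1.581]
wrist_force: [0.1, -0.3, -1.1]
finger_gap: 0.0535
finger_force: 43.5
[0.40497931 0.2606084  0.04591873] [ 3.13725481e+00 -1.88625693e-03 -1.58125163e+00] [-0.005  -0.0004  0.0918  0.0028 -0.0012 -0.0067]
((0.3986626863479614, 0.33085596561431885), (0.05764590948820114, 0.053985271602869034), 0.8309377431869507) [0.3696254  0.30398458] [0.4276924  0.35798424]
```

View pics/place.png

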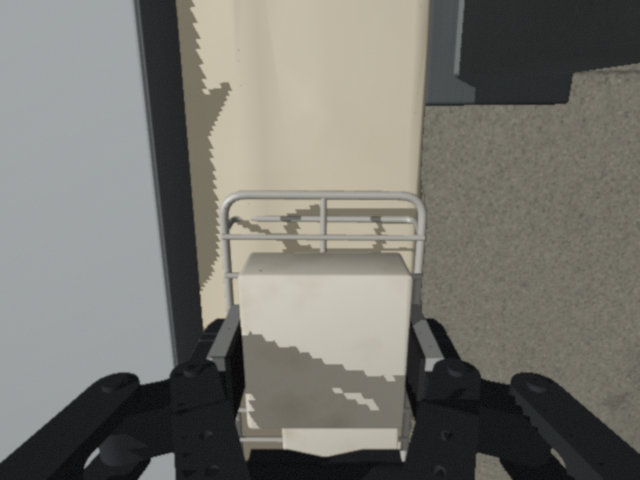

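The picture shows the held block over the rack's free end. The end wire is at v≈195, the rack spans u 225–423, and the block is centred at u≈326; the dried block shows at the bottom, around (340,440). I lower it.

```bash
python3 -m crank '[[-0.003,0,0.03,0.003,-0.001,-0.0067],[-0.003,0,0.06,0.003,-0.001,-0.0067],[-0.003,0,0.085,0.003,-0.001,-0.0067],[-0.003,0,0.096,0.003,-0.001,-0.0067],[-0.003,0,0.096,0.003,-0.001,-0.0067],[-0.003,0,0.096,0.003,-0.001,-0.0067]]'
python3 -m crank '[[0,0,0.003,0,0,0],[0,0,0.003,0,0,0]]'
```

```text
time_s: 33.35
ee_pos: [0.4073, 0.2631, 0.0006]
tcp_rot: [-3.135, 0.002, -1.571]
wrist_force: [-0.3, -0.2, -2.0]
finger_gap: 0.0535
finger_force: 43.5
time_s: 33.55
ee_pos: [0.4068, 0.2629, -0.0017]
tcp_rot: [-3.136, 0.002, -1.571]
wrist_force: [-0.4, -0.5, -1.5]
finger_gap: 0.0536
finger_force: 43.5
```

```bash
python3 -m crank '[[0,0,0.003,-0.003,0.001,0],[0,0,0.003,-0.003,0.001,0]]'
python3 -m crank '[[0,0,0.003,0,0,0],[0,0,0.003,0,0,0]]'
python3 -m crank '[[0,0,0.002,0,0,0],[0,0,0.002,0,0,0]]'
```

```text
time_s: 33.75
ee_pos: [0.4066, 0.2628, -0.0038]
tcp_rot: [3.141, -0.0, -1.571]
wrist_force: [-0.3, 0.2, -1.2]
finger_gap: 0.053
finger_force: 43.5
time_s: 33.95
ee_pos: [0.4067, 0.2628, -0.0051]
tcp_rot: [-3.141, 0.0, -1.571]
wrist_force: [-0.0, 0.6, 0.0]
finger_gap: 0.0529
finger_force: 43.7
time_s: 34.15
ee_pos: [0.4067, 0.2628, -0.0052]
tcp_rot: [-3.141, 0.0, -1.571]
wrist_force: [-3.8, -2.7, 14.1]
finger_gap: 0.0533
finger_force: 45.4
```

Contact on the rack. I release, go up and check.

```bash
python3 -m crank '[[0,0,-0.001,0,0,0],[0,0,-0.001,0,0,0],[0,0,-0.001,0,0,0],[0,0,-0.001,0,0,0],[0,0,-0.001,0,0,0]]' 100 40
python3 -m crank '[[0,0,-0.03,0,0,0],[0,0,-0.1,0,0,0],[0,0,-0.6,0,0,0],[0,0,-0.6,0,0,0],[0,0,-0.6,0,0,0],[0,0,-0.6,0,0,0],[0,0,-0.6,0,0,0],[0,0,-0.6,0,0,0]]'
python3 -m crank '[[0.02,0,-0.02,0,0,0],[0.02,0,-0.02,0,0,0]]'
python3 - <<'E'
from rig import env; from h import *
s,c=wrist(env,"pics/end.png");print(s["ee_pos"],s["finger_gap"])
g=cv2.cvtColor(c["img"],cv2.COLOR_RGB2HSV)
for nm,P in (("new",[.4067,.2628,.052]),("dried",[.3987,.3309,.052])):
    u,v=w2p(c,P,c["T"]).astype(int)
    m=np.zeros((480,640),np.uint8);sl=np.s_[v-38:v+38,u-38:u+38];m[sl]=((g[...,2]>150)&(g[...,1]<36))[sl]*255
    m=cv2.morphologyEx(m,cv2.MORPH_OPEN,np.ones((9,9)));kk=cv2.findContours(m,cv2.RETR_EXTERNAL,cv2.CHAIN_APPROX_NONE)[0]
    print(nm,u,v)
    if kk:
        k=max(kk,key=cv2.contourArea);W=np.array([p2w(c,*q[0],.052,c["T"])[:2] for q in k],np.float32);print(cv2.minAreaRect(W))
t=env.camera("top");i=t["img"][:,:,::-1];cv2.imwrite("pics/top1.png",i);d=cv2.absdiff(i,cv2.imread("pics/top0.png")).max(2)
for nm,sl in (("lid",np.s_[260:315,340:400]),("cup+ring",np.s_[215:240,425:460]),("ring",np.s_[266:295,435:470]),("jars",np.s_[165:200,405:480]),("dried",np.s_[297:318,157:176])): print(nm,d[sl].mean().round(2),(d[sl]>40).sum())
E
```

```text
time_s: 34.65
ee_pos: [0.4064, 0.2627, -0.0058]
tcp_rot: [3.141, -0.0, -1.571]
wrist_force: [-0.4, -0.4, 0.4]
finger_gap: 0.0855
finger_force: 0.0
time_s: 35.45
ee_pos: [0.4082, 0.2635, 0.3006]
tcp_rot: [-3.132, 0.004, -1.571]
wrist_force: [0.5, -0.4, -0.8]
finger_gap: 0.0852
finger_force: 0.0
time_s: 35.65
ee_pos: [0.4064, 0.2518, 0.3047]
tcp_rot: [-3.141, -0.0, -1.571]
wrist_force: [1.0, -0.3, 0.4]
finger_gap: 0.0851
finger_force: 0.0
[0.40642915 0.25184489 0.30467217] 0.08513235866284995
new 324 197
((0.4067319631576538, 0.2616814076900482), (0.05792666971683502, 0.05350218713283539), 89.9074935913086)
dried 331 258
((0.39864808320999146, 0.3311486840248108), (0.05442066863179207, 0.05802732706069946), 89.90054321289062)
lid 1.05 0
cup+ring 1.12 0
ring 8.18 83
jars 0.87 0
dried 124.08 318
```

Both blocks are in place. The ring area differs, perhaps only through the missing block's shadow, so I check by template.

Run:
```python
import cv2,numpy as np
a=cv2.imread("pics/top0.png");b=cv2.imread("pics/top1.png");d=cv2.absdiff(a,b).max(2)
ys,xs=np.where(d[266:295,435:470]>40);print(ys.min()+266,ys.max()+266,xs.min()+435,xs.max()+435,np.bincount(ys))
def shift(r):
    y0,y1,x0,x1=r;r_=cv2.matchTemplate(b[y0-6:y1+6,x0-6:x1+6],a[y0:y1,x0:x1],cv2.TM_CCOEFF_NORMED);print(r,np.round(r_[4:9,4:9],2).tolist())
shift((270,294,446,466))
```

```text
266 274 435 450 [16 15 12 10  8  7  6  6  3]
(270, 294, 446, 466) [[0.5799999833106995, 0.6299999952316284, 0.6600000262260437, 0.6100000143051147, 0.49000000953674316], [0.6399999856948853, 0.7300000190734863, 0.8399999737739563, 0.7200000286102295, 0.5799999833106995], [0.6200000047683716, 0.7599999904632568, 1.0, 0.7699999809265137, 0.6299999952316284], [0.5600000023841858, 0.7200000286102295, 0.8500000238418579, 0.7300000190734863, 0.6399999856948853], [0.5, 0.6299999952316284, 0.6899999976158142, 0.6600000262260437, 0.6000000238418579]]
```

The ring is unmoved (match 1.00 at zero shift); the difference was the block's shadow. I hand in.

```bash
python3 -c "
from rig import env
print(env.hand_in())"
```

```text
the job is handed in; nothing more can be done
None
```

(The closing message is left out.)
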